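Catch the falling lid of the gouge case and lower it shut

ROBOT

A 6-joint arm with a two-finger parallel gripper is mounted at the origin on the work surface. World frame = base frame: x ahead of the robot, y to its left, z up, the work surface at z = 0. Lengths are in m, angles in rad, forces in N, time in s.
With the tool pointing down it reaches from about 0.35 to 0.975 m from the base axis. Payload 4.9 kg.
Tool frame: the origin (TCP) lies midway between the tips of the shut fingers; the grasp point (between the pads) lies manip.grip_depth behind it (manip.grip_depth is the distance from the TCP to the grasp point, in m); z points along the fingers, x is the direction in which the jaws open and shut, and the axes are right-handed (so a half turn about z gives the same grasp; the last joint's range is limited). The gripper opens to 85 mm and grips with 20 to 120 N. Pads are 22 mm wide; open, the fingers measure 114 mm over their backs; the gripper's body (76 mm by 85 mm) begins 54 mm behind the grasp point. The pads swing forward as they close: fully open they stand 13 mm farther back than shut.
Start: joints at [0.994, 0.053, 1.613, -0, 1.476, -0.119], TCP at [0.276, 0.561, 0.231] pointing down, gripper open.
Joint ranges: [-3.01, 3.01], [-1.01, 2.22], [0.06, 2.58], [-1.02, 4.17], [0.09, 2.62], [-3.14, 3.14]. Speed limits (rad/s): [2.57, 2.57, 3.14, 3.14, 3.14, 3.14].

INTERFACE

Orientations are given as a unit quaternion [w, x, y, z].
In Python, from plant import state, grab_frame, ticket, manip gives the robot as it stands.
- The arm moves only by the tool carry_out, never from a script. Its argument "moves" is a list that holds one entry, the list of rows, each a list of 7 numbers: the turn, a rotation vector about the tool's x, y, z each as a share of 5 degrees, from -1 to 1, then the shift along the tool's x, y, z each as a share of 0.04 m, from -1 to 1, then the gripper command: -1 is shut, 1 is fully open, values between are in proportion. A call has 1 to 8 rows; each row shifts and turns the commanded pose from where the row before left it, along the tool's axes as they then stand; what a row does not reach is not made up. A row lasts 1/12 s, in which the tool goes at most 41.7 mm and 7.16 degrees, less where a joint would pass 70% of its speed; a pose out of reach is approached as far as the arm can. A call with a number of a shift or a turn outside -1 to 1 is refused whole. A call with a gripper value outside its range is refused whole. The fingers move at their own pace and stop on an object; the grip force is fixed at half the most. Time passes only in rows, so rows that do not move let the fingers close. It gives the time, the measured TCP pose, the force and the opening at its end, in the units of the state.
- state(): the state, without advancing time (a new reading comes with each control period).
- grab_frame(name): name is "scene" or "top" or "wrist"; returns a dict with "frame" (384x512x3 uint8, red, green, blue), "z_map" (384x512 float32, m along the optical axis (not along the pixel's ray), 0 where there is no reading), "K" (3x3 intrinsics, pixels), "k1" (the pictures are not rectified: a ray, as slopes to the right and down, at radius r is drawn at 1 + k1 r^2 times it, then the intrinsics apply), "world_from_camera" (4x4, takes a point from camera to world coordinates); the wrist camera has in their place "hand_eye" (4x4, takes a point from camera to tool coordinates, whose origin is the TCP and whose axes are the tool frame's). Camera axes: x right, y down, z forward; pixel columns grow to the right and rows downward; lengths in m; the calibration is good to about 2 mm. A picture is of the moment at which its call begins: read the wrist's pose just before it.
- ticket.job_done(): hands the job in, once; it reports no verdict.
The state is a dict: "time": time; "joint_pos": joint angles; "joint_vel": joint speeds; "joint_efforts": joint torques, N m; "tool_pos": TCP position; "tool_rot": TCP orientation; "contact_force": force on the tool from outside, world axes, zero at the start; "ft_torque": the same for the moment, N m; "gripper_width": opening from 0.0 (shut) to 1.0 (fully open).
Only numpy, scipy, OpenCV 4.12 (cv2) and the standard library are available. Lean on these libraries where they do the work, as an engineer would, in place of code of your own. Each camera call takes 0.05 s, during which the arm holds its last target.

TASK

The wooden gouge case on the bench stands open, its lid standing upright or leaning slightly back. With a finger push the lid forward until it begins to fall, catch it on a finger while it is falling, and let it down on that finger until it is fully shut, so that it lands without a knock. Never pinch the lid between the fingers, leave everything else on the bench where it is, and finish clear of the case.

Things in the scene. Friction and masses are not known exactly. Their poses are not given: they have to be found in the camera images.
- case: Fixed open wooden case, 130 mm deep (its x), 180 mm wide (its y), 70 mm high, walls 8 mm, with three palm gouges lying inside below the rim. Origin: centre of its underside, on the bench. Its +x axis points from its front (robot side) to its hinge side; its z is up. It stands turned by up to 0.4 rad either way.
- lid (a joint): Lid angle, rad: 0 fully shut (level), 1.57 upright, more leans back away from the robot, 1.85 the stop. Starts still at 1.58 to 1.70. It balances at 1.50; hinge friction (0.08 N m) keeps it where left within about 0.2 of that; tipped below about 1.2 it falls, slowly at first (light damping), and uncaught slams at 1.5 to 2.5 rad/s, about 1 s later. Mass 0.34 to 0.46 kg (2 N at its free edge).
- lid_hinge (a point): Middle of the hinge line, on the case's far upper rim: 65 mm along the case's +x from its centre, 70.5 mm above the bench. The hinge line runs along the case's y. The inner (under) face of the lid passes through this line. This point's axes turn with the lid. Fingers may touch either face, but pressing on both at once is pinching.
- lid_edge (a point): Middle of the free edge of the lid's inner (under) face, 160 mm from the hinge line. The lid is a flat board 160 x 180 x 12 mm, no handle; shut, its free edge overhangs the case's front by 30 mm, so a finger can hold it from below, outside the case, until it is fully shut. The inner face looks at the robot when upright. Axes turn with the lid: x from edge to hinge, z out of the outer face.
- mallet: Bystander: loose turned wooden carver's mallet standing on its head, 86 mm across and 255 mm tall, beside the case. Origin: centre of its underside.
- tin: Bystander: loose round tin, 72 mm across, 60 mm tall, beside the case on the other side. Origin: centre of its underside.
- stone: Bystander: loose sharpening stone in a wooden holder, 210 x 75 x 38 mm, to the right of the case's front. Origin: centre of its underside.
- gouge: Bystander: loose gouge lying on the bench, 250 mm long with a 26 mm square-section handle, to the left of the case's front. Origin: under its ferrule; its x points to the blade.
Mind the look-alikes: they are no part of the job. Leave any purple look-alike of the case alone.

How it is judged:
On the way, in this order (a step that is already met when the one before it is completed fails the run):
1. the lid is pushed forward over its balance point (value of joint lid below 1.4 rad), for 0.05 s.
2. the lid is caught half-open, resting on a finger by its inner face (value of joint lid between 0.2 and 1.2 rad and contact force between lid_c0 and the fingers above 0.3 N and velocity of joint lid above -1.2 rad/s), for 0.2 s.
At the end, for the whole second after the job is handed in: The lid is fully shut (within 0.02 rad) and still, and the mallet, tin, stone and gouge are within 25 mm of where they were (value of joint lid below 0.02 rad and velocity of joint lid between -0.05 and 0.05 rad/s and distance of each of mallet, tin, stone, gouge from where it was at the start of the episode below 0.025 m); the robot touches nothing.
It fails at once if the lid knocks shut: over its last 0.1 rad it closes faster than 1.2 rad/s (value of joint lid below 0.1 rad and velocity of joint lid below -1.2 rad/s).
It fails at once if the lid is pinched: fingers press on its inner and outer faces at once, over 1.5 N on each (contact force between each of lid_c0, lid_c1 and the fingers above 1.5 N).
It fails at once if a bystander is lifted or pushed 25 mm away (distance of any of mallet, tin, stone, gouge from where it was at the start of the episode above 0.025 m).
It also fails if it takes over 45 s, if anything falls off the work surface, if the arm or the gripper's body presses on something with over 40 N, if the wrist force passes 120 N, or if a joint passes its speed limit or range.

## Working session

There is one attempt and no reset: what is moved stays moved. The work goes in short steps, Python scripts to look and compute and a tool call to move; the robot and the scene stay as the last step left them, time stands still between calls to the robot, and variables do not carry over. Pictures are saved under pics/ and viewed, and the job is handed in when it is done.

Besides the shell and the picture viewer there is one more tool, called as name(argument=value, ...) on one line, values as JSON. carry_out: Moves the arm, as the interface text tells. Shift numbers are shares of 0.04 m and turn numbers shares of 5 degrees, none past 1 either way. Its arguments: {"type":"object","properties":{"moves":{"type":"array"}},"required":["moves"]}

```bash
ls; mkdir -p pics
cat > h.py <<'E'
import numpy as np,cv2,pickle
from plant import state,grab_frame,ticket,manip
def save(n,f): cv2.imwrite(f'pics/{n}.png',f[:,:,::-1])
E
python3 - <<'E'
from h import *
s=state();print({k:np.round(v,3) for k,v in s.items()});print([ (a,getattr(manip,a)) for a in dir(manip) if a[0]!='_'])
for n in('scene','top'):
    d=grab_frame(n);save(n+'0',d['frame']);pickle.dump(d,open(n+'0.pkl','wb'));print(n,d['K'],d['k1'],d['world_from_camera'].round(3))
E
```

```text
pics
{'time': np.float64(0.0), 'joint_pos': array([ 0.994,  0.053,  1.614,  0.   ,  1.476, -0.119]), 'joint_vel': array([ 0.001,  0.   , -0.   ,  0.   ,  0.   , -0.001]), 'joint_efforts': array([ 2.0000e-03, -3.9368e+01, -3.7018e+01,  0.0000e+00,  7.0000e-03,
        0.0000e+00]), 'tool_pos': array([0.276, 0.56 , 0.23 ]), 'tool_rot': array([ 0.   ,  0.849,  0.528, -0.001]), 'contact_force': array([ 0.138, -0.562,  0.108]), 'ft_torque': array([ 0.032, -0.006,  0.042]), 'gripper_width': np.float64(1.0)}
[('IKError', <class 'plant.IKError'>), ('grip_depth', 0.0187)]
scene [[465.08378395   0.         254.45128018]
 [  0.         465.08378395 190.56827502]
 [  0.           0.           1.        ]] -0.03240629939750451 [[ 0.264  0.549 -0.793  1.574]
 [ 0.965 -0.14   0.224 -0.26 ]
 [ 0.012 -0.824 -0.567  0.831]
 [ 0.     0.     0.     1.   ]]
top [[428.64460159   0.         255.10050249]
 [  0.         428.64460159 194.13344861]
 [  0.           0.           1.        ]] -0.12542136805846765 [[ 0.002 -0.982  0.19   0.285]
 [-1.    -0.003 -0.003  0.029]
 [ 0.004 -0.19  -0.982  1.327]
 [ 0.     0.     0.     1.   ]]
```

View pics/scene0.png

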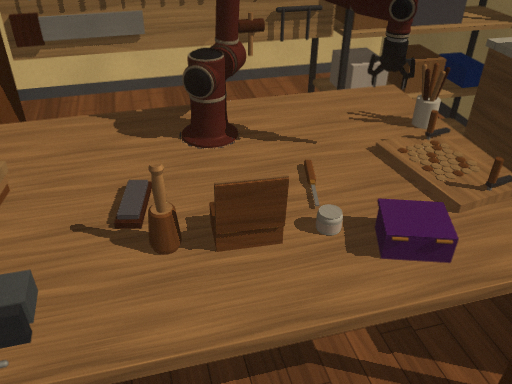

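View pics/top0.png

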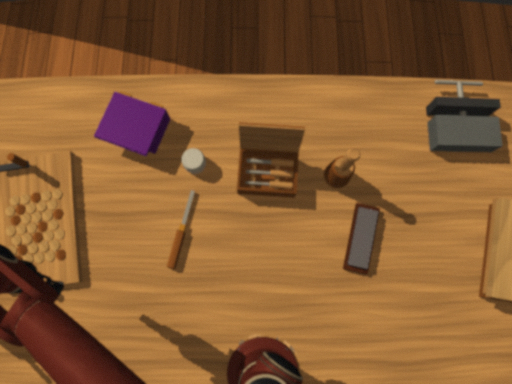

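The top view shows the open brown case at about (268,165) with its lid standing at the far side (240–303, 124–153). The mallet is at (340,172), the tin at (193,159), the stone at (362,240) and the gouge at (183,230). The purple shut box at (132,123) is the look-alike, so I'll leave it alone. Next I'll confirm the case in an enlarged crop and measure it.

```bash
cat >> h.py <<'E'
def cloud(d,T=None):
    K=d['K'];h,w=d['z_map'].shape
    u,v=np.meshgrid(np.arange(w),np.arange(h))
    x=(u-K[0,2])/K[0,0];y=(v-K[1,2])/K[1,1];a,b=x.copy(),y.copy()
    for _ in range(8):
        s=1+d['k1']*(a*a+b*b);a,b=x/s,y/s
    z=d['z_map'];P=np.stack([a*z,b*z,z],-1)
    T=d['world_from_camera'] if T is None else T
    P=P@T[:3,:3].T+T[:3,3];P[z<=0]=np.nan
    return P
E
python3 - <<'E'
from h import *
d=pickle.load(open('top0.pkl','rb'));P=cloud(d);s=pickle.load(open('scene0.pkl','rb'));Q=cloud(s)
a=cv2.resize(d['frame'][100:260,160:400],None,fx=3,fy=3,interpolation=2);save('crop0',a)
for n,(u,v) in dict(bench=(300,230),lidtop=(272,126),front=(268,192),fl=(240,191),fr=(294,193),lidL=(243,126),lidR=(300,129),lidmid=(272,138),tin=(193,157),mallet=(345,160),stone=(363,240)).items(): print(n,P[v,u].round(3))
# case: rim points height 60-80mm
m=(np.arange(512)[None]>225)&(np.arange(512)[None]<312)&(np.arange(384)[:,None]>115)&(np.arange(384)[:,None]<205)
R=P[m&(abs(P[...,2]-.070)<.006)]
r=cv2.minAreaRect(R[:,:2].astype(np.float32));print('rim',r,cv2.boxPoints(r))
for nm,C,mm in(('top',P,m),('scene',Q,(np.arange(512)[None]>205)&(np.arange(512)[None]<292)&(np.arange(384)[:,None]>165)&(np.arange(384)[:,None]<255))):
    L=C[mm&(C[...,2]>.10)&(C[...,2]<.225)]
    c=L.mean(0);U,S,V=np.linalg.svd(L-c,full_matrices=False);n=V[2]*np.sign(-V[2][0]);r=abs((L-c)@n)<.006;L=L[r];c=L.mean(0);U,S,V=np.linalg.svd(L-c,full_matrices=False);n=V[2]*np.sign(-V[2][0])
    print(nm,len(L),c.round(4),n.round(3),'tilt',np.arcsin(n[2]),'yaw',np.arctan2(-n[1],-n[0]),L.min(0).round(3),L.max(0).round(3))
E
```

```text
bench [ 0.428 -0.115  0.004]
lidtop [ 0.684 -0.019  0.232]
front [ 0.536 -0.014  0.061]
fl [0.541 0.071 0.051]
fr [ 0.532 -0.092  0.068]
lidL [0.685 0.059 0.227]
lidR [ 0.675 -0.095  0.234]
lidmid [ 0.675 -0.023  0.156]
tin [0.645 0.216 0.063]
mallet [ 0.596 -0.218  0.209]
stone [ 0.394 -0.303  0.034]
rim ((0.6014279723167419, -0.01401132345199585), (0.1801767349243164, 0.13336746394634247), 86.27413177490234) [[ 0.529031   -0.09957598]
 [ 0.6621166  -0.10824257]
 [ 0.67382497  0.07155333]
 [ 0.54073936  0.08021992]]
top 1118 [ 0.6745 -0.0173  0.1652] [-0.994  0.066  0.089] tilt 0.08938681324463463 yaw -0.06611521805949293 [ 0.662 -0.106  0.1  ] [0.687 0.071 0.225]
scene 2809 [ 0.687  -0.0185  0.1647] [-0.994  0.064  0.085] tilt 0.08554246024531402 yaw -0.06476233986035809 [ 0.673 -0.107  0.1  ] [0.702 0.074 0.225]
```

View pics/crop0.png

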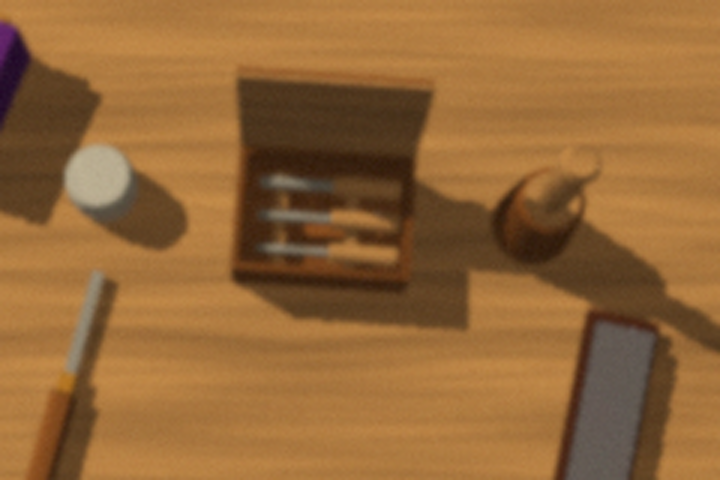

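The crop confirms it: the brown case with three gouges inside. From the depth data, rim 180×133 mm, yaw about −0.065, centre (0.601,−0.014), hinge (0.666,−0.018,0.0705). The lid leans 0.088 back, so its angle is about 1.66.

My plan is to straddle the free edge loosely with the fully open jaws (85 mm gap, 12 mm board). The rear finger pushes, the lid falls onto the front finger, and I lower it with the tool tilting forward. First I rise and travel.

carry_out(moves=[[[0,0,0,0,0,-1,1],[0,0,0,0,0,-1,1],[0,0,0,0,0,-1,1],[0,0,0,0,0,-1,1],[0,0,0,-0.47,0.87,0,1],[0,0,0,-0.47,0.87,0,1],[0,0,0,-0.47,0.87,0,1],[0,0,0,-0.47,0.87,0,1]]])

```text
time: 0.77
tool_pos: [0.3683, 0.4303, 0.391]
tool_rot: [0.0, 0.849, 0.529, -0.0]
contact_force: [0.4, -0.3, 0.8]
gripper_width: 1.002
```

carry_out(moves=[[[0,0,0,-0.47,0.87,0,1],[0,0,0,-0.47,0.87,0,1],[0,0,0,-0.47,0.87,0,1],[0,0,0,-0.47,0.87,0,1],[0,0,0,-0.47,0.87,0,1],[0,0,0,-0.47,0.87,0,1],[0,0,0,-0.47,0.87,0,1],[0,0,0,-0.47,0.87,0,1]]])

```text
time: 1.43
tool_pos: [0.5517, 0.1719, 0.3908]
tool_rot: [-0.0, 0.849, 0.528, -0.0]
contact_force: [-0.2, 0.1, 0.2]
gripper_width: 0.997
```

```bash
cat >> h.py <<'E'
from scipy.spatial.transform import Rotation as Ro
def show():
    s=state();q=s['tool_rot'];R=Ro.from_quat(np.r_[q[1:],q[0]]).as_matrix()
    print('t',round(float(s['time']),2),'j',s['joint_pos'].round(3),'p',s['tool_pos'].round(4),'F',s['contact_force'].round(2),'w',round(float(s['gripper_width']),3));print(R.round(3))
    open('log.txt','a').write(repr((list(s['joint_pos']),list(s['tool_pos']),list(q)))+'\n');return s,R
E
python3 -c "
from h import *;show()"
```

```text
t 1.43 j [ 0.173 -0.103  1.505  0.     1.74  -0.94 ] p [0.5517 0.1719 0.3908] F [-0.16  0.13  0.17] w 0.997
[[ 0.442  0.897 -0.001]
 [ 0.897 -0.442 -0.   ]
 [-0.    -0.001 -1.   ]]
```

carry_out(moves=[[[0,0,0,-0.47,0.85,0,1],[0,0,0,-0.47,0.85,0,1],[0,0,0,-0.47,0.85,0,1],[0,0,0,-0.47,0.85,0,1],[0,0,0,-0.47,0.85,0,1],[0,0,0,-0.47,0.85,0,1],[0,0,1,0,0,0,1],[0,0,1,0,0,0,1]]])

```text
time: 2.1
tool_pos: [0.6849, -0.0201, 0.3889]
tool_rot: [-0.001, 0.894, 0.449, -0.001]
contact_force: [0.1, 0.8, 0.6]
gripper_width: 1.0
```

carry_out(moves=[[[0,0,1,0,0,0,1],[0,0,1,0,0,0,1],[0,0,1,0,0,0,1],[0,0,1,0,0,0,1],[0,0,1,0,0,0,1],[0,0,1,0,0,0,1],[0,0,1,0,0,0,1],[0,0,1,0,0,0,1]]])

```text
time: 2.77
tool_pos: [0.6841, -0.0177, 0.3904]
tool_rot: [-0.0, 0.993, 0.118, -0.001]
contact_force: [-0.1, -0.1, -0.1]
gripper_width: 1.004
```

carry_out(moves=[[[0,0,1,0,0,0,1],[0,0,1,0,0,0,1],[0,0,1,0,0,0,1],[0,0,0.5,0,0,0,1],[0,0,0,0,0,0,1]]])

```text
time: 3.18
tool_pos: [0.6841, -0.0176, 0.3905]
tool_rot: [-0.0, 0.999, -0.033, -0.001]
contact_force: [0.1, 0.2, -0.8]
gripper_width: 1.001
```

```bash
python3 -c "
from h import *
s,R=show()
d=grab_frame('wrist');save('w1',d['frame']);pickle.dump((s,R,d),open('w1.pkl','wb'))
T=np.eye(4);T[:3,:3]=R;T[:3,3]=s['tool_pos'];P=cloud(d,T@d['hand_eye'])
Z=P[...,2];m=(Z>.215)&(Z<.25)
import cv2
A=P[m];print(len(A),A.min(0),A.max(0),np.median(A,0));
if len(A)>20: print(cv2.minAreaRect(A[:,:2].astype(np.float32)))
d=grab_frame('scene');save('s1',d['frame'])
"
```

```text
t 3.18 j [-0.134  0.149  1.249 -0.     1.744 -0.069] p [ 0.6841 -0.0176  0.3905] F [ 0.15  0.2  -0.79] w 1.001
[[ 0.998 -0.066 -0.001]
 [-0.066 -0.998  0.   ]
 [-0.001 -0.    -1.   ]]
2321 [ 0.58511918 -0.2360194   0.21504509] [0.6979758  0.07220498 0.24986463] [ 0.68586027 -0.02138678  0.2272949 ]
((0.6628468632698059, -0.08728854358196259), (0.32306739687919617, 0.05743617191910744), 71.42745208740234)
```

View pics/w1.png

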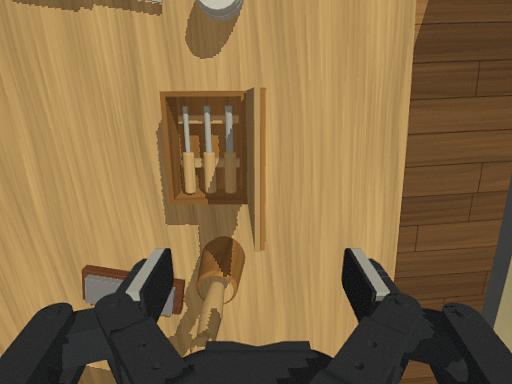

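View pics/s1.png

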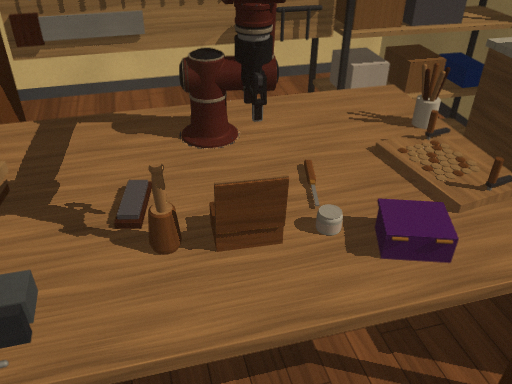

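The wrist view shows the lid's top edge (columns 250–266, rows 90–250) running between the two open fingers (inner pads at columns 170 and 345). That matches the measurement: edge top at (0.686,−0.021,0.23). Next I'll fit a quick planar arm model and plan the swing.

```bash
cat > plan.py <<'E'
from h import *
from scipy.optimize import least_squares
D=[([0.994,0.053,1.614,0,1.476,-.119],[.276,.5605,.2305])]+[(eval(l)[0],eval(l)[1]) for l in open('log.txt')]
def fk(p,j):
    a,b=j[1],j[1]+j[2];c=b+j[4]
    return np.array([p[0]*np.sin(a)+p[1]*np.sin(b)+p[2]*np.sin(c), p[3]+p[0]*np.cos(a)+p[1]*np.cos(b)+p[2]*np.cos(c)])
r=lambda P:np.sqrt(P[0]**2+P[1]**2-.074**2)
f=least_squares(lambda p:np.concatenate([fk(p,j)-[r(P),P[2]] for j,P in D]+[(p-[.45,.5,.3,.3])*1e-3]),[.45,.5,.3,.3])
p=f.x;print('L1 L2 d6 h',p.round(3),'cost',f.cost)
def ik(rr,z,phi):
    w=np.array([rr-p[2]*np.sin(phi),z-p[3]+p[2]*np.cos(phi)]);d=np.hypot(*w)
    j3=np.pi-np.arccos((p[0]**2+p[1]**2-d*d)/(2*p[0]*p[1]))
    j2=np.arctan2(w[0],w[1])-np.arctan2(p[1]*np.sin(j3),p[0]+p[1]*np.cos(j3))
    return j2,j3,np.pi-phi-j2-j3
H=.0705;s=.02
def tcp(al,phi,s=s):
    C=np.array([-.16*np.cos(al),H+.16*np.sin(al)]);x=np.array([np.cos(phi),np.sin(phi)]);z=np.array([np.sin(phi),-np.cos(phi)])
    return C+(s+.013)*z+.0425*x
if __name__=='__main__':
    for al in np.linspace(1.4,0,15):
        phi=np.radians(np.clip((1.4-al)/1.2*40,0,40))
        t=tcp(al,phi);print(round(al,2),round(np.degrees(phi)),'u',t[0].round(4),'z',t[1].round(4),'ik',np.round(ik(.666+t[0],t[1],phi),2),'reartip z',(t[1]+.0425*np.sin(phi)+.013*np.cos(phi)).round(3))
E
python3 plan.py
```

```text
L1 L2 d6 h [0.42  0.621 2.736 2.605] cost 0.00020364700150313033
1.4 0 u 0.0153 z 0.1952 ik [0.16 1.55 1.43] reartip z 0.208
1.3 3 u 0.0015 z 0.1942 ik [-0.26  1.97  1.37] reartip z 0.21
1.2 7 u -0.0119 z 0.1918 ik [-0.74  2.32  1.45] reartip z 0.21
1.1 10 u -0.025 z 0.188 ik [-1.43  2.64  1.75] reartip z 0.208
1.0 13 u -0.0375 z 0.1828 ik [-2.43  2.88  2.45] reartip z 0.205
0.9 17 u -0.0493 z 0.1764 ik [-3.02  2.83  3.04] reartip z 0.201
0.8 20 u -0.0602 z 0.1688 ik [-3.03  2.56  3.27] reartip z 0.196
0.7 23 u -0.0703 z 0.1601 ik [-2.92  2.23  3.43] reartip z 0.189
0.6 27 u -0.0793 z 0.1504 ik [-2.77  1.86  3.58] reartip z 0.181
0.5 30 u -0.0871 z 0.1399 ik [-2.58  1.44  3.76] reartip z 0.172
0.4 33 u -0.0937 z 0.1286 ik [-2.29  0.86  3.99] reartip z 0.163
0.3 37 u -0.0991 z 0.1167 ik [nan nan nan] reartip z 0.152
0.2 40 u -0.103 z 0.1043 ik [nan nan nan] reartip z 0.142
0.1 40 u -0.1054 z 0.0885 ik [nan nan nan] reartip z 0.126
0.0 40 u -0.1062 z 0.0725 ik [nan nan nan] reartip z 0.11plan.py:12: RuntimeWarning: invalid value encountered in arccos
  j3=np.pi-np.arccos((p[0]**2+p[1]**2-d*d)/(2*p[0]*p[1]))
```

The tool length can't be separated from shoulder height without a tilted pose, so I'll tilt 40° forward here in free air, log it, then tilt back.

carry_out(moves=[[[0,1,0,0,0,0,1],[0,1,0,0,0,0,1],[0,1,0,0,0,0,1],[0,1,0,0,0,0,1],[0,1,0,0,0,0,1],[0,1,0,0,0,0,1],[0,1,0,0,0,0,1],[0,1,0,0,0,0,1]]])

```text
time: 3.95
tool_pos: [0.684, -0.0176, 0.392]
tool_rot: [0.011, 0.938, -0.03, 0.344]
contact_force: [0.1, 0.5, -0.4]
gripper_width: 0.997
```

```bash
python3 -c "
from h import *
s,R=show()"
sed -i 's/^def fk.*/def fk(p,j):\n    j=list(j)/' plan.py
sed -i "s/\[.45,.5,.3,.3\])\*1e-3/[.45,.5,.3,.2])*1e-4/; s/P\[1\]\*\*2-.074/P[1]**2-.074/" plan.py
python3 plan.py
```

```text
t 3.95 j [-0.159 -0.28   1.764  0.074  0.958 -0.116] p [ 0.684  -0.0176  0.392 ] F [ 0.09  0.54 -0.36] w 0.997
[[ 0.761 -0.064  0.645]
 [-0.048 -0.998 -0.042]
 [ 0.647  0.001 -0.763]]
L1 L2 d6 h [0.413 0.618 0.277 0.154] cost 0.00020998657462279849
1.4 0 u 0.0153 z 0.1952 ik [0.17 1.55 1.43] reartip z 0.208
1.3 3 u 0.0015 z 0.1942 ik [0.1  1.63 1.36] reartip z 0.21
1.2 7 u -0.0119 z 0.1918 ik [0.03 1.7  1.29] reartip z 0.21
1.1 10 u -0.025 z 0.188 ik [-0.04  1.78  1.22] reartip z 0.208
1.0 13 u -0.0375 z 0.1828 ik [-0.11  1.86  1.16] reartip z 0.205
0.9 17 u -0.0493 z 0.1764 ik [-0.17  1.93  1.09] reartip z 0.201
0.8 20 u -0.0602 z 0.1688 ik [-0.23  2.01  1.02] reartip z 0.196
0.7 23 u -0.0703 z 0.1601 ik [-0.29  2.08  0.94] reartip z 0.189
0.6 27 u -0.0793 z 0.1504 ik [-0.34  2.15  0.87] reartip z 0.181
0.5 30 u -0.0871 z 0.1399 ik [-0.39  2.22  0.79] reartip z 0.172
0.4 33 u -0.0937 z 0.1286 ik [-0.44  2.28  0.71] reartip z 0.163
0.3 37 u -0.0991 z 0.1167 ik [-0.48  2.35  0.63] reartip z 0.152
0.2 40 u -0.103 z 0.1043 ik [-0.51  2.4   0.55] reartip z 0.142
0.1 40 u -0.1054 z 0.0885 ik [-0.5   2.42  0.52] reartip z 0.126
0.0 40 u -0.1062 z 0.0725 ik [-0.48  2.44  0.48] reartip z 0.11
```

All poses are within joint range. I'll untilt, then descend to straddle the edge.

carry_out(moves=[[[0,-1,0,0,0,0,1],[0,-1,0,0,0,0,1],[0,-1,0,0,0,0,1],[0,-1,0,0,0,0,1],[0,-1,0,0,0,0,1],[0,-1,0,0,0,0,1],[0,-1,0,0,0,0,1],[0,-1,0,0,0,0,1]]])

```text
time: 4.62
tool_pos: [0.6843, -0.0177, 0.392]
tool_rot: [-0.0, 0.999, -0.032, -0.002]
contact_force: [0.5, -0.3, -0.5]
gripper_width: 1.001
```

carry_out(moves=[[[0,0,0,0,0,0,1],[0,0,0,0,0,0.8,1],[0,0,0,0,0,0.8,1],[0,0,0,0,0,0.8,1],[0,0,0,0,0,0.4,1],[0,0,0,0,0,0,1]]])

```text
time: 5.12
tool_pos: [0.6814, -0.0173, 0.2727]
tool_rot: [-0.001, 0.999, -0.032, -0.004]
contact_force: [-0.2, 0.5, -0.8]
gripper_width: 1.0
```

```bash
python3 -c "
from h import *
s,R=show()
d=grab_frame('scene');f=d['frame'];save('s2',cv2.resize(f[60:270,150:350],None,fx=3,fy=3)[:600])
"
```

```text
t 5.12 j [-0.134  0.169  1.419  0.     1.562 -0.07 ] p [ 0.6814 -0.0173  0.2727] F [-0.23  0.46 -0.83] w 1.0
[[ 0.998 -0.064 -0.009]
 [-0.064 -0.998  0.001]
 [-0.009 -0.001 -1.   ]]
```

View pics/s2.png

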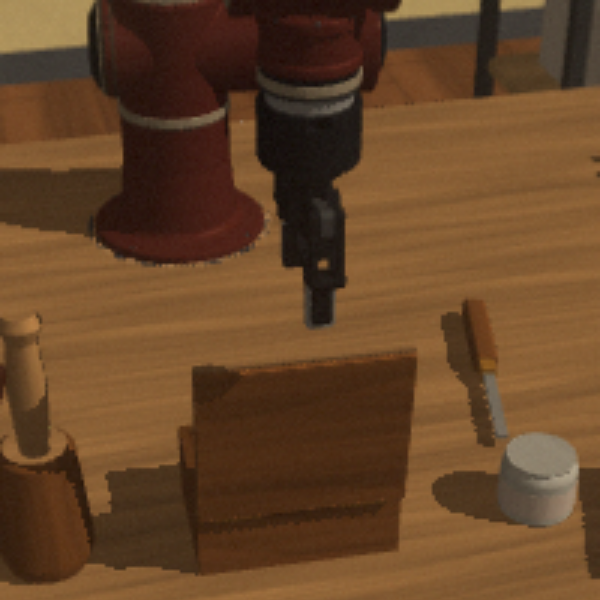

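The rear finger (320,320 in the crop) is above the lid's middle and slightly behind it, with the lid top at row 360. I'll descend the remaining 80 mm.

carry_out(moves=[[[0,0,0,0.07,0,0.5,1],[0,0.1,0,0,0,0.5,1],[0,0,0,0,0,0.5,1],[0,0,0,0,0,0.5,1],[0,0,0,0,0,0,1]]])

```text
time: 5.58
tool_pos: [0.686, -0.0177, 0.1969]
tool_rot: [-0.0, 0.999, -0.032, 0.003]
contact_force: [-0.6, 0.4, -0.2]
gripper_width: 0.995
```

```bash
python3 -c "
from h import *
s,R=show()
d=grab_frame('wrist');save('w3',d['frame'])
d=grab_frame('top');save('t3',cv2.resize(d['frame'][80:230,180:380],None,fx=3,fy=3))
"
cat > rows.py <<'E'
from plan import *
import sys
s,R=show()
e=np.array([.9978,-.065]);hg=np.array([.666,-.018])
u=(s['tool_pos'][:2]-hg)@e;print('u',u,'z',s['tool_pos'][2],'lat',(s['tool_pos'][:2]-hg)@[.065,.9978],'phi',np.degrees(np.arctan2(R[0,2],-R[2,2])))
def rows(seq,u0,z0,ph0):
    c=np.array([u0,z0]);ph=ph0
    for al,pd in seq:
        t=tcp(al,np.radians(pd),.018);d=t-c;a=np.radians((ph+pd)/2)
        print(al,pd,'turn',round((pd-ph)/5,2),'x',round(float(d@[np.cos(a),np.sin(a)])/.04,2),'z',round(float(d@[np.sin(a),-np.cos(a)])/.04,2));c=t;ph=pd
E
python3 - <<'E'
from rows import *
rows([(1.4,0),(1.3,3),(1.2,6),(1.1,9),(1.0,12),(.95,14),(.9,16),(.85,18),(.8,20),(.75,21),(.7,22),(.65,23),(.6,24),(.55,25)],u,s['tool_pos'][2],0)
E
```

```text
t 5.58 j [-1.340e-01  2.120e-01  1.496e+00  1.000e-03  1.428e+00 -7.000e-02] p [ 0.686  -0.0177  0.1969] F [-0.58  0.36 -0.23] w 0.995
[[ 0.998 -0.065  0.005]
 [-0.065 -0.998 -0.   ]
 [ 0.005 -0.    -1.   ]]
L1 L2 d6 h [0.372 0.617 0.263 0.18 ] cost 0.0002851411658473142
t 5.68 j [-1.340e-01  2.100e-01  1.492e+00  1.000e-03  1.429e+00 -7.000e-02] p [ 0.6879 -0.0179  0.2011] F [-0.49 -0.15  0.3 ] w 1.001
[[ 0.998 -0.065  0.011]
 [-0.065 -0.998 -0.001]
 [ 0.011  0.    -1.   ]]
u 0.0218169504748274 z 0.2010797438417514 lat 0.001511114101234656 phi 0.6187821851940127
1.4 0 turn 0.0 x -0.16 z 0.1
1.3 3 turn 0.6 x -0.35 z 0.02
1.2 6 turn 0.6 x -0.35 z 0.04
1.1 9 turn 0.6 x -0.34 z 0.06
1.0 12 turn 0.6 x -0.34 z 0.08
0.95 14 turn 0.4 x -0.16 z 0.04
0.9 16 turn 0.4 x -0.16 z 0.04
0.85 18 turn 0.4 x -0.16 z 0.04
0.8 20 turn 0.4 x -0.16 z 0.04
0.75 21 turn 0.2 x -0.17 z 0.07
0.7 22 turn 0.2 x -0.16 z 0.07
0.65 23 turn 0.2 x -0.16 z 0.08
0.6 24 turn 0.2 x -0.16 z 0.08
0.55 25 turn 0.2 x -0.16 z 0.09
```

View pics/w3.png

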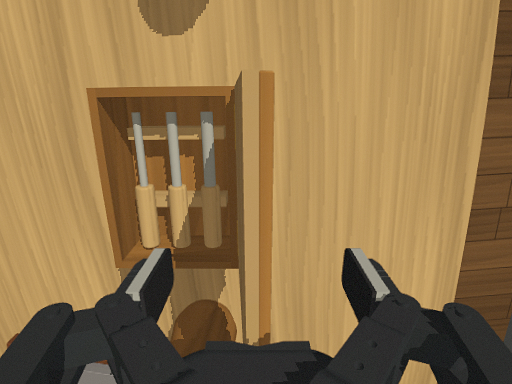

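View pics/t3.png

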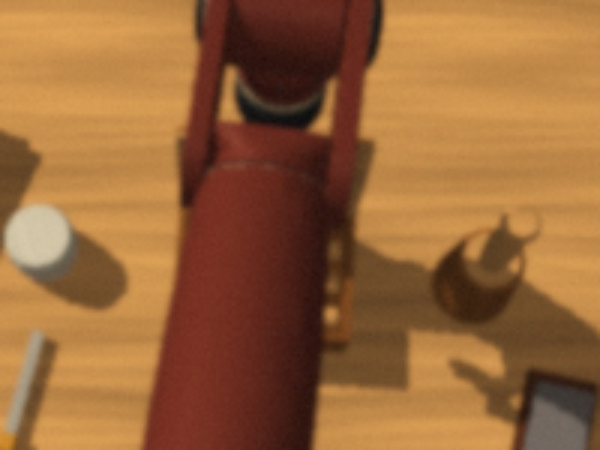

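The wrist view shows the lid edge (columns 259–273) midway between the pads. Now I start the push, and should already see force from the rear finger.

carry_out(moves=[[[0,0,0,-0.16,0,0.1,1],[0,0.6,0,-0.35,0,0.02,1],[0,0.6,0,-0.35,0,0.04,1],[0,0.6,0,-0.34,0,0.06,1],[0,0.6,0,-0.34,0,0.08,1],[0,0,0,0,0,0,1]]])

```text
time: 6.18
tool_pos: [0.6237, -0.0133, 0.1822]
tool_rot: [0.003, 0.994, -0.032, 0.108]
contact_force: [-0.1, -0.1, -1.0]
gripper_width: 1.0
```

Run:
```python
from rows import *
d=grab_frame('scene');save('s4',cv2.resize(d['frame'][100:270,150:350],None,fx=3,fy=3))
P=cloud(d);h3=np.array([.666,-.018,.0705]);e3=np.array([.9978,-.065,0])
def lid(P):
    u=(P-h3)@e3;z=P[...,2]-.0705;l=(P-h3)@[.065,.9978,0]
    rr=np.hypot(u,z);m=(rr>.05)&(rr<.165)&((abs(l)<.085)&(abs(l)>.035))&(z>0.02)
    th=np.arctan2(z[m],-u[m])-np.arcsin(.012/rr[m]);return np.percentile(th,[10,50,90]),m.sum()
print(lid(P))
```

```text
L1 L2 d6 h [0.363 0.617 0.259 0.186] cost 0.00030650218456811714
t 6.18 j [-0.149 -0.052  1.812  0.02   1.165 -0.09 ] p [ 0.6237 -0.0133  0.1822] F [-0.1  -0.09 -0.95] w 1.0
[[ 0.974 -0.065  0.215]
 [-0.063 -0.998 -0.014]
 [ 0.216 -0.    -0.976]]
u -0.042470755257392266 z 0.18218475897767053 lat 0.001906027650788927 phi 12.438455928221364
(array([1.4042363 , 1.43460367, 1.46375266]), np.int64(1692))
```

View pics/s4.png

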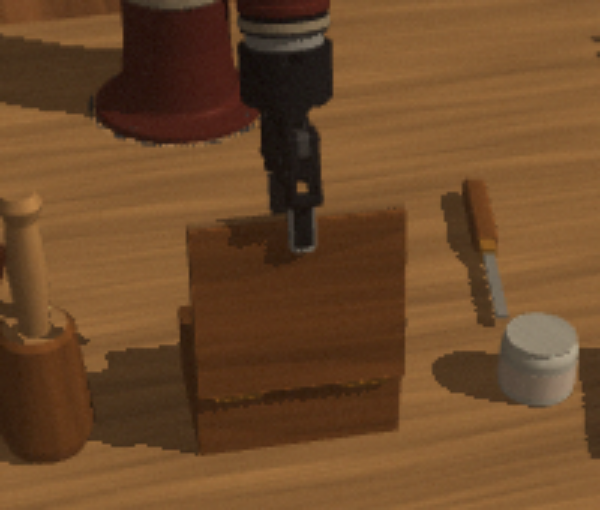

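The rear finger (303,230) is on the outer face and the lid is at about 1.43. I'll keep pushing past the tipping point with the front finger waiting below.

carry_out(moves=[[[0,0.4,0,-0.16,0,0.04,1],[0,0.4,0,-0.16,0,0.04,1],[0,0.4,0,-0.16,0,0.04,1],[0,0.4,0,-0.16,0,0.04,1],[0,0.2,0,-0.17,0,0.07,1],[0,0.2,0,-0.17,0,0.07,1],[0,0.2,0,-0.16,0,0.08,1],[0,0,0,0,0,0,1]]])

```text
time: 6.9
tool_pos: [0.5892, -0.0115, 0.1548]
tool_rot: [0.007, 0.979, -0.032, 0.204]
contact_force: [-0.3, 0.2, -0.1]
gripper_width: 0.998
```

```bash
cat > lid.py <<'E'
from rows import *
d=grab_frame('scene');save(sys.argv[1],cv2.resize(d['frame'][100:270,150:350],None,fx=3,fy=3))
P=cloud(d);h3=np.array([.666,-.018,.0705]);e3=np.array([.9978,-.065,0])
u3=(P-h3)@e3;z=P[...,2]-.0705;l=(P-h3)@[.065,.9978,0]
rr=np.hypot(u3,z);m=(rr>.05)&(rr<.165)&((abs(l)<.085)&(abs(l)>.05))&(z>0.0)
th=np.arctan2(z[m],-u3[m])-np.arcsin(.012/rr[m]);print('lid',np.percentile(th,[10,50,90]),m.sum(),'t',state()['time'])
E
python3 lid.py s5
```

```text
L1 L2 d6 h [0.373 0.613 0.259 0.176] cost 0.000525024906649564
t 6.9 j [-0.165 -0.226  2.045  0.05   0.915 -0.122] p [ 0.5892 -0.0115  0.1548] F [-0.27  0.19 -0.09] w 0.998
[[ 0.915 -0.065  0.398]
 [-0.06  -0.998 -0.026]
 [ 0.399  0.    -0.917]]
u -0.07707003799751437 z 0.15481185391562904 lat 0.001474459179852157 phi 23.458786629683207
lid [1.04740155 1.08036849 1.11506356] 1210 t 6.95
```

View pics/s5.png

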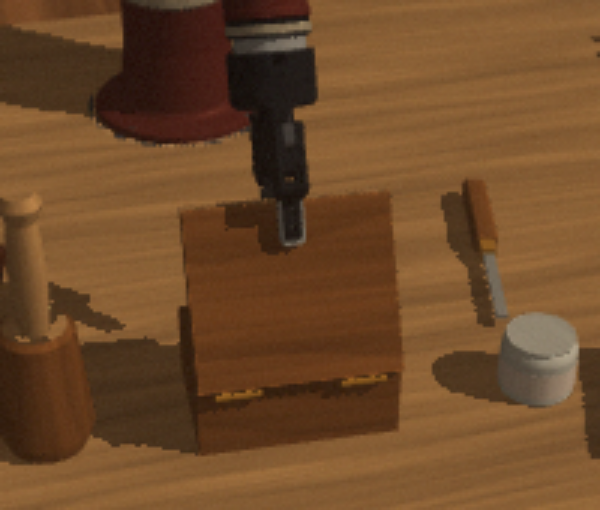

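The lid is at about 1.08 and past tipping. I'll hold so it falls onto the front finger.

carry_out(moves=[[[0,0,0,0,0,0,1],[0,0,0,0,0,0,1],[0,0,0,0,0,0,1],[0,0,0,0,0,0,1],[0,0,0,0,0,0,1],[0,0,0,0,0,0,1],[0,0,0,0,0,0,1],[0,0,0,0,0,0,1]]])

```text
time: 7.62
tool_pos: [0.5886, -0.0114, 0.1535]
tool_rot: [0.007, 0.979, -0.032, 0.203]
contact_force: [-1.7, -0.7, -1.7]
gripper_width: 0.999
```

```bash
python3 lid.py s6
```

```text
L1 L2 d6 h [0.398 0.61  0.259 0.152] cost 0.0008173116961809952
t 7.62 j [-0.165 -0.226  2.046  0.05   0.914 -0.122] p [ 0.5886 -0.0114  0.1535] F [-1.7  -0.71 -1.68] w 0.999
[[ 0.916 -0.065  0.397]
 [-0.06  -0.998 -0.026]
 [ 0.398  0.    -0.917]]
u -0.07769805040214714 z 0.15353656099900265 lat 0.0015359382993782088 phi 23.39333204712253
lid [0.60639624 0.63593803 0.67053565] 1030 t 7.6667
```

View pics/s6.png

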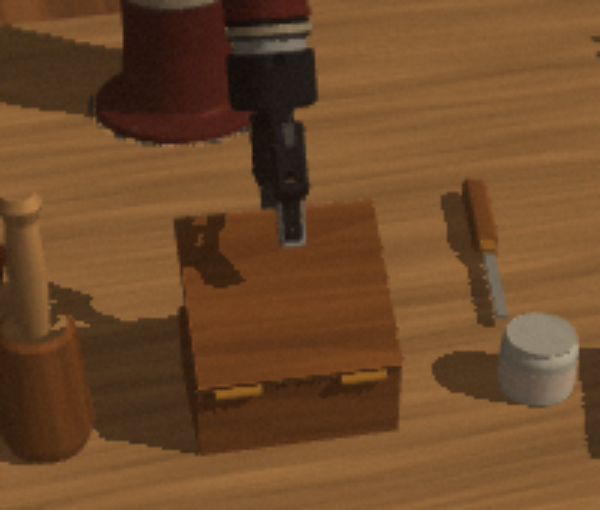

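Caught: the lid rests at about 0.636 rad with the front finger carrying about 2.4 N, and the rear finger no longer in contact. I'll hold briefly, then lower.

Run:
```python
from rows import *
print('model',tcp(.635,np.radians(23.4),.018))
rows([(.6,24),(.56,25),(.52,26),(.48,27),(.44,28),(.4,29),(.36,30)]+[(a,30) for a in (.32,.28,.24,.20,.17,.14,.11,.09,.07,.05,.03,.01,-.01)],u,s['tool_pos'][2],23.4)
```

```text
L1 L2 d6 h [0.412 0.608 0.26  0.139] cost 0.0009745931245986845
t 7.67 j [-0.165 -0.226  2.047  0.05   0.914 -0.122] p [ 0.5886 -0.0114  0.1536] F [-1.21  0.22 -0.89] w 1.003
[[ 0.916 -0.065  0.397]
 [-0.06  -0.998 -0.026]
 [ 0.398 -0.    -0.917]]
u -0.07770145756305862 z 0.1535530917855233 lat 0.0015458576511427427 phi 23.396650425632316
model [-0.07749532  0.15383679]
0.6 24 turn 0.12 x -0.1 z 0.06
0.56 25 turn 0.2 x -0.12 z 0.07
0.52 26 turn 0.2 x -0.12 z 0.07
0.48 27 turn 0.2 x -0.12 z 0.07
0.44 28 turn 0.2 x -0.12 z 0.08
0.4 29 turn 0.2 x -0.11 z 0.08
0.36 30 turn 0.2 x -0.11 z 0.08
0.32 30 turn 0.0 x -0.12 z 0.1
0.28 30 turn 0.0 x -0.12 z 0.11
0.24 30 turn 0.0 x -0.11 z 0.11
0.2 30 turn 0.0 x -0.11 z 0.12
0.17 30 turn 0.0 x -0.08 z 0.09
0.14 30 turn 0.0 x -0.08 z 0.09
0.11 30 turn 0.0 x -0.07 z 0.1
0.09 30 turn 0.0 x -0.05 z 0.06
0.07 30 turn 0.0 x -0.05 z 0.07
0.05 30 turn 0.0 x -0.04 z 0.07
0.03 30 turn 0.0 x -0.04 z 0.07
0.01 30 turn 0.0 x -0.04 z 0.07
-0.01 30 turn 0.0 x -0.04 z 0.07
```

The model matches within 0.3 mm. I'll lower in stages.

carry_out(moves=[[[0,0,0,0,0,0,1],[0,0,0,0,0,0,1],[0,0.12,0,-0.1,0,0.06,1],[0,0.2,0,-0.12,0,0.07,1],[0,0.2,0,-0.12,0,0.07,1],[0,0.2,0,-0.12,0,0.07,1],[0,0.2,0,-0.12,0,0.08,1],[0,0,0,0,0,0,1]]])

```text
time: 8.33
tool_pos: [0.5718, -0.0101, 0.129]
tool_rot: [0.008, 0.97, -0.032, 0.241]
contact_force: [-1.0, 0.7, -2.6]
gripper_width: 0.999
```

```bash
python3 lid.py s7
```

```text
L1 L2 d6 h [0.42  0.606 0.26  0.131] cost 0.001071747702916892
t 8.33 j [-0.173 -0.284  2.154  0.072  0.788 -0.146] p [ 0.5718 -0.0101  0.129 ] F [-0.98  0.75 -2.65] w 0.999
[[ 0.882 -0.065  0.467]
 [-0.058 -0.998 -0.03 ]
 [ 0.468 -0.    -0.884]]
u -0.09449403859229807 z 0.12895795781411157 lat 0.0017455819202518712 phi 27.866700189854466
lid [0.39549212 0.42113053 0.453974  ] 884 t 8.3833
```

carry_out(moves=[[[0,0.2,0,-0.11,0,0.08,1],[0,0.2,0,-0.11,0,0.08,1],[0,0,0,-0.12,0,0.1,1],[0,0,0,-0.12,0,0.1,1],[0,0,0,-0.11,0,0.1,1],[0,0,0,0,0,0,1],[0,0,0,0,0,0,1]]])

```text
time: 8.97
tool_pos: [0.5624, -0.0097, 0.1031]
tool_rot: [0.008, 0.966, -0.031, 0.258]
contact_force: [-3.9, 0.1, -2.3]
gripper_width: 0.997
```

```bash
python3 lid.py s8
python3 - <<'E'
from rows import *
from scipy.optimize import minimize
for al in (.26,.24,.22,.2,.18,.16,.14):print(al,tcp(al,np.radians(30),.018))
E
```

```text
L1 L2 d6 h [0.429 0.605 0.261 0.124] cost 0.0011724655388716829
t 8.97 j [-0.178 -0.291  2.215  0.088  0.699 -0.165] p [ 0.5624 -0.0097  0.1031] F [-3.88  0.11 -2.33] w 0.997
[[ 0.865 -0.065  0.498]
 [-0.056 -0.998 -0.032]
 [ 0.499 -0.    -0.867]]
u -0.10386533211296566 z 0.10313985034438737 lat 0.0016001166838617944 phi 29.8876388521971
lid [0.21050872 0.23426297 0.26200012] 750 t 9.0167
L1 L2 d6 h [0.436 0.605 0.26  0.117] cost 0.0012951714453836173
t 9.02 j [-0.178 -0.291  2.215  0.088  0.699 -0.165] p [ 0.5625 -0.0096  0.1034] F [-4.2   0.96 -2.79] w 1.0
[[ 0.865 -0.065  0.498]
 [-0.056 -0.998 -0.032]
 [ 0.499 -0.    -0.866]]
u -0.10379272245649754 z 0.10337361326347105 lat 0.0016234799983319463 phi 29.896928337926113
0.26 [-0.10231632  0.1060361 ]
0.24 [-0.103108    0.10293563]
0.22 [-0.10383751  0.09981995]
0.2 [-0.10450457  0.09669031]
0.18 [-0.10510891  0.09354794]
0.16 [-0.10565029  0.09039413]
0.14 [-0.10612848  0.08723011]
```

View pics/s8.png

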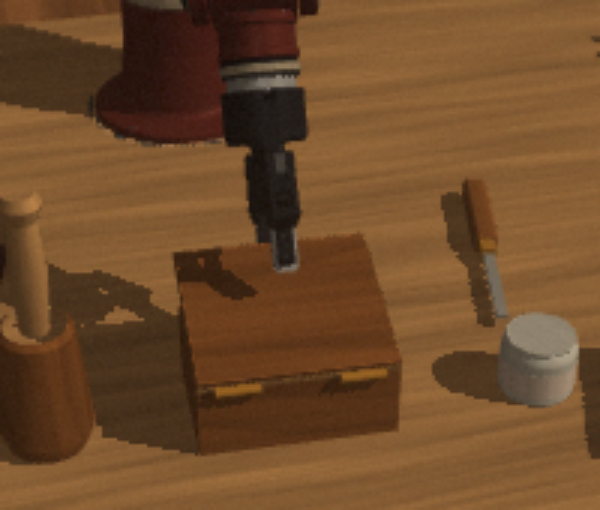

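The lid is at about 0.235, held by the front finger, with the rear finger about 35 mm clear above it. I'll continue slowly to about 0.07.

carry_out(moves=[[[0,0,0,-0.1,0,0.1,1],[0,0,0,-0.08,0,0.09,1],[0,0,0,-0.08,0,0.09,1],[0,0,0,-0.07,0,0.09,1],[0,0,0,-0.05,0,0.06,1],[0,0,0,-0.05,0,0.07,1],[0,0,0,0,0,0,1],[0,0,0,0,0,0,1]]])

```text
time: 9.68
tool_pos: [0.5581, -0.0094, 0.0778]
tool_rot: [0.008, 0.965, -0.031, 0.259]
contact_force: [-2.1, 0.7, -1.7]
gripper_width: 0.997
```

```bash
python3 lid.py s9
python3 - <<'E'
from rows import *
for al in (.1,.08,.06,.04,.02,0):print(al,tcp(al,np.radians(30),.018))
E
```

```text
L1 L2 d6 h [0.441 0.604 0.261 0.112] cost 0.0013827466495665913
t 9.68 j [-0.179 -0.26   2.24   0.095  0.643 -0.175] p [ 0.5581 -0.0094  0.0778] F [-2.06  0.74 -1.73] w 0.997
[[ 0.864 -0.065  0.5  ]
 [-0.056 -0.998 -0.033]
 [ 0.501 -0.    -0.866]]
u -0.10826485843964624 z 0.07781869786796575 lat 0.0015217820688033362 phi 29.98825716709106
lid [0.04537173 0.06608582 0.08920496] 628 t 9.7333
L1 L2 d6 h [0.443 0.604 0.259 0.108] cost 0.001523685536862809
t 9.73 j [-0.179 -0.261  2.24   0.095  0.643 -0.175] p [ 0.5581 -0.0094  0.0779] F [-2.11 -0.64 -2.32] w 1.0
[[ 0.864 -0.065  0.5  ]
 [-0.056 -0.998 -0.033]
 [ 0.501  0.    -0.866]]
u -0.10822682241039144 z 0.0779441910478199 lat 0.0015227521881874743 phi 29.993539319103693
0.1 [-0.10689459  0.08087656]
0.08 [-0.10718219  0.07768956]
0.06 [-0.10740601  0.07449745]
0.04 [-0.10756594  0.07130151]
0.02 [-0.10766192  0.068103  ]
0 [-0.10769392  0.06490321]
```

View pics/s9.png

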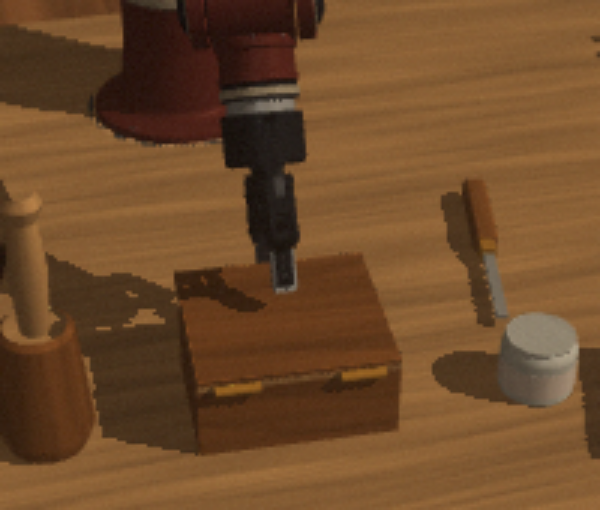

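The lid is at about 0.07 and still carried by the finger. Final descent at about 0.12 rad/s, straight down in small steps.

carry_out(moves=[[[0,0,0,-0.02,0,0.035,1],[0,0,0,-0.02,0,0.035,1],[0,0,0,-0.02,0,0.035,1],[0,0,0,-0.02,0,0.035,1],[0,0,0,-0.02,0,0.035,1],[0,0,0,-0.02,0,0.035,1],[0,0,0,0,0,0,1]]])

```text
time: 10.32
tool_pos: [0.5581, -0.0094, 0.0681]
tool_rot: [0.008, 0.965, -0.031, 0.259]
contact_force: [-4.1, 0.5, -1.5]
gripper_width: 1.0
```

```bash
python3 lid.py s10|tail -6
```

```text
t 10.32 j [-0.179 -0.242  2.244  0.098  0.62  -0.179] p [ 0.5581 -0.0094  0.0681] F [-4.15  0.51 -1.52] w 1.0
[[ 0.864 -0.065  0.5  ]
 [-0.056 -0.998 -0.032]
 [ 0.501 -0.    -0.866]]
u -0.10819958648545559 z 0.06810680939245642 lat 0.0015898685681062165 phi 29.998129088271416
lid [-0.01156494  0.00743555  0.03063569] 577 t 10.3667
```

carry_out(moves=[[[0,0,0,-0.015,0,0.025,1],[0,0,0,-0.015,0,0.025,1],[0,0,0,-0.015,0,0.025,1],[0,0,0,-0.015,0,0.025,1],[0,0,0,0,0,0,1]]])

```text
time: 10.78
tool_pos: [0.5596, -0.0097, 0.0652]
tool_rot: [0.009, 0.965, -0.031, 0.261]
contact_force: [-0.1, 0.5, -0.4]
gripper_width: 1.004
```

```bash
python3 lid.py s11|tail -6
```

```text
t 10.78 j [-0.179 -0.234  2.244  0.1    0.607 -0.181] p [ 0.5596 -0.0097  0.0652] F [-0.06  0.52 -0.41] w 1.004
[[ 0.862 -0.065  0.503]
 [-0.056 -0.998 -0.033]
 [ 0.504  0.    -0.863]]
u -0.10667428950654163 z 0.06515887619526013 lat 0.0013729896743123623 phi 30.235835595306956
lid [-0.01275663  0.00541848  0.02865077] 578 t 10.8333
```

View pics/s11.png

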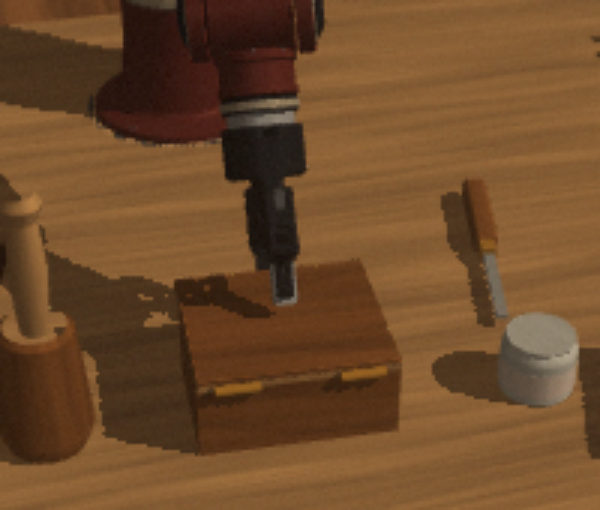

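Force is about zero and the lid reads shut (0.005±0.02). I'll back the front finger off the edge and withdraw.

carry_out(moves=[[[0,0,0,-0.06,0,-0.03,1],[0,0,0,-0.13,0,-0.07,1],[0,0,0,-0.13,0,-0.07,1],[0,0,0,0,0,-0.3,1],[0,0,0,0,0,-0.5,1],[0,0,0,0,0,-0.8,1],[0,0,0,0.4,0,-0.7,1],[0,0,0,0.4,0,-0.7,1]]])

```text
time: 11.5
tool_pos: [0.5097, -0.0061, 0.1834]
tool_rot: [0.008, 0.965, -0.032, 0.259]
contact_force: [0.8, 0.8, -0.3]
gripper_width: 0.995
```

carry_out(moves=[[[0,0,0,0.4,0,-0.7,1],[0,0,0,0.4,0,-0.7,1],[0,-0.5,0,0.4,0,-0.7,1],[0,0,0,0,0,0,1],[0,0,0,0,0,0,1],[0,0,0,0,0,0,1]]])

```text
time: 12.0
tool_pos: [0.5104, -0.0063, 0.2796]
tool_rot: [0.008, 0.971, -0.032, 0.238]
contact_force: [-0.5, -0.7, -0.6]
gripper_width: 1.002
```

```bash
python3 lid.py s12|tail -6
python3 - <<'E'
from h import *
d=grab_frame('top');save('t12',d['frame']);P=cloud(d);P0=cloud(pickle.load(open('top0.pkl','rb')))
s=grab_frame('scene');Q=cloud(s);save('s12f',s['frame'])
d0=pickle.load(open('scene0.pkl','rb'))
for n,(a,b,c,e) in dict(mallet=(140,165,190,255),tin=(312,205,350,238),stone=(108,178,150,228),gouge=(298,155,325,205)).items():
    A=d0['frame'][b:e,a:c].astype(float);B=s['frame'][b:e,a:c].astype(float)
    print(n,cv2.phaseCorrelate(A.mean(2),B.mean(2)))
R=Q[(Q[...,2]>.074)&(Q[...,2]<.10)&(abs(Q[...,1]+.014)<.08)&(abs(Q[...,0]-.585)<.07)]
A=np.c_[R[:,:2],np.ones(len(R))];k=np.linalg.lstsq(A,R[:,2],rcond=None)[0];print('lid plane slope',k,R[:,2].mean(),len(R))
E
```

```text
t 12.0 j [-0.19  -0.598  2.116  0.064  1.147 -0.137] p [ 0.5104 -0.0063  0.2796] F [-0.52 -0.69 -0.58] w 1.002
[[ 0.884 -0.065  0.462]
 [-0.058 -0.998 -0.03 ]
 [ 0.463  0.    -0.886]]
u -0.1559818039270404 z 0.27958344395405904 lat 0.0015729740601817454 phi 27.541450972654776
lid [-0.01356555  0.00564247  0.02828063] 583 t 12.05
mallet ((0.09399299386330284, 0.095114575215824), 0.7817894363146741)
tin ((-0.02376185193267588, -0.09501455501595757), 1.0178367507700756)
stone ((0.6008351130210094, 0.365324739350978), 0.5318066170677062)
gouge ((0.5581592759930238, -0.044039206365265926), 1.0024923115825886)
lid plane slope [-0.00044792 -0.00057578  0.08344146] 0.08318655136604888 1789
```

View pics/s12f.png

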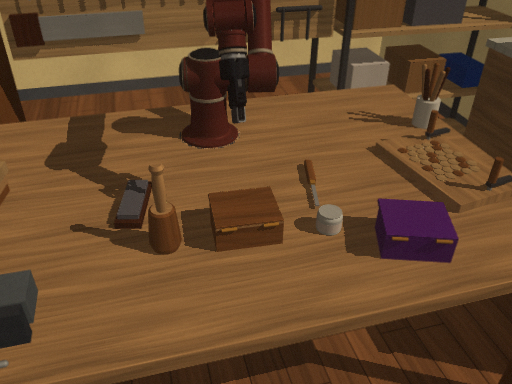

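View pics/t12.png

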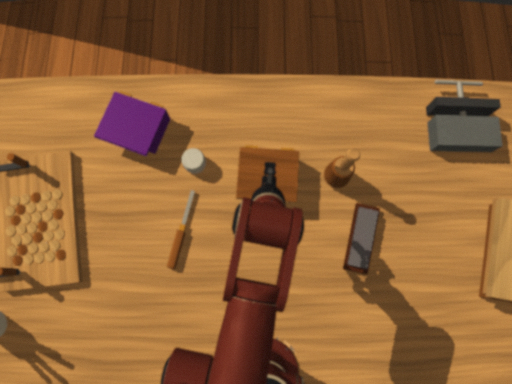

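The lid is level: plane slope about 0.0005, top at 0.083 m against 0.0825 m expected. The mallet, tin, stone and gouge are where they were, and the arm is clear at z = 0.28. I'm handing in.

```bash
python3 -c "
from plant import ticket
print(ticket.job_done())"
```

```text
the job is handed in; nothing more can be done
None
```

The lid is shut and the job is handed in at about 12 s. I straddled the lid's free edge loosely with the open jaws and pushed it over with the rear finger. It fell onto the front finger at about 0.64 rad, pressing on it with about 2.4 N. I let it down on that finger, at about 0.12 rad/s for the last stretch, then withdrew.

**Last checks**
- **Lid:** depth data shows it level, with a slope of about 0.0005 and its top at 83 mm against 82.5 mm expected. The camera angle estimate was 0.006 rad, with about 0.02 of scatter.
- **Bystanders:** none shifted by more than a pixel in the scene view. The stone gave the weakest match because the arm's shadow fell on it, but it looks unmoved in both views.
- **Robot:** wrist force is about zero and the gripper stands about 0.2 m above the lid.

**Not measured directly**
- **Closing speed:** I only have the commanded rate and the readings between moves.
- **Pinching:** the rear finger had left the lid in every check after the catch, but I had no separate force reading for each face.
- **Arm model:** my rough model fitted only to about a centimetre, so I used it only to check reach.

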